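# Balance weights back on their rail in order of size

### The job

The balance has been checked and its four steel weights are standing about among the tools on the goldsmith's bench. Put them back on the weight rail in order of size, each upright in the middle of its own bay: the largest in the bay next to the balance, then down to the smallest at the other end. They are precision weights, so set each one down without dropping it or knocking it over, and leave the ring clamp, file and tweezers where they lie.

Things in the scene. Friction and masses are not known exactly. Their poses are not given: they have to be found in the camera images.
- w500_center (a point): The largest weight: polished steel balance weight of 500 g, standing upright: a plain cylinder 38 mm in diameter from the foot up to 42 mm, then a narrower neck and a knob of 31 mm diameter; 64 mm tall in all. The point is on its axis half-way up, 32 mm above its foot; z is up along the axis. Loose.
- w200_center (a point): The second largest weight: polished steel balance weight of 200 g, standing upright: a plain cylinder 28 mm in diameter from the foot up to 32 mm, then a narrower neck and a knob of 23 mm diameter; 48 mm tall in all. The point is on its axis half-way up, 24 mm above its foot; z is up along the axis. Loose.
- w100_center (a point): The third largest weight: polished steel balance weight of 100 g, standing upright: a plain cylinder 22 mm in diameter from the foot up to 26 mm, then a narrower neck and a knob of 18 mm diameter; 39 mm tall in all. The point is on its axis half-way up, 19.5 mm above its foot; z is up along the axis. Loose.
- w20_center (a point): The smallest weight: polished steel balance weight of 20 g, standing upright: a plain cylinder 14 mm in diameter from the foot up to 16 mm, then a narrower neck and a knob of 11 mm diameter; 25 mm tall in all. The point is on its axis half-way up, 12.5 mm above its foot; z is up along the axis. Loose.
- rail: Weight rail, fixed: dark wooden board 286 mm long (y) x 90 mm deep (x). Origin: centre of underside; x away from robot, y left, z up. Four equal bays in a row, floors (dark green leather) 14 mm above the bench, centres at y = -105, -35, 35, 105 mm, x = -2 mm; 64 mm wide between partitions rising 8 mm above the floor; a strip as high along the far edge, inner face x = 39 mm; side to the robot open.
- balance: Electronic balance, fixed just beyond the rail's left or right end (a black rubber block with a square steel plate, 50 mm high, is at the other end). White and grey, 150 mm wide (y), 165 mm deep (x), 60 mm high, display towards the robot, round steel pan of 108 mm. Origin: centre of underside; x away from robot, y left. The sign of its y in the rail's axes tells its end.
- ring_clamp: Wooden ring clamp, a loose hand tool to be left alone: 130 mm long, 24 mm wide, 14 mm high, lying roughly along x. Origin: middle of its underside; x along its length.
- file: Small file with a pale wooden handle, loose, to be left alone: 133 mm long, 22 mm wide, 20 mm high, lying roughly along x. Origin: on its underside about half-way along; x along the blade.
- tweezers: Steel tweezers, loose, to be left alone: 142 mm long, 17 mm wide, 8 mm high, lying roughly along x. Origin: on the underside about half-way along; x towards the tips.
Not all that is in view belongs to the job. What is shaped like the part that bears w500_center but red is not meant. Leave any green or turquoise look-alike of the part that bears w200_center alone.

How it is judged:
By the outcome, as a careful person would: the job done as asked, in the order asked, and still so for the second after the job is handed in, with the robot touching nothing.
It also fails if it takes over 99 s, if anything falls off the work surface, if the arm or the gripper's body presses on something with over 40 N, if the wrist force passes 120 N, or if a joint passes its speed limit or range.

### The arm

A 7-joint arm with a two-finger parallel gripper is mounted at the origin on the work surface. World frame = base frame: x ahead of the robot, y to its left, z up, the work surface at z = 0. Lengths are in mm, angles in rad, forces in N, time in s.
With the tool pointing down it reaches from about 425 to 925 mm from the base axis. Payload 6.8 kg.
Tool frame: the origin (TCP) lies at the very end of the fingers, on their centre line; the grasp point (between the pads) lies 19 mm behind it; z points along the fingers, y is the direction in which the jaws open and shut (so a half turn about z gives the same grasp; the last joint's range is limited). The gripper opens to 88 mm and grips with 3 to 60 N. Pads are 20 mm wide; open, the fingers measure 115 mm over their backs; the gripper's body (75 mm by 178 mm) begins 61 mm behind the grasp point.
Start: joints at [1.018, 0.477, 0.022, 1.555, -0.011, 1.109, -0.083], TCP at [290.448, -609.333, 222.664] pointing down, gripper open.
Joint ranges: [-2.96, 2.96], [-0.34, 2.1], [-1.41, 1.46], [0.24, 2.44], [-1.37, 4.51], [0.17, 1.92], [-2.96, 2.96]. Speed limits (rad/s): [2.39, 2.39, 3.14, 3.14, 3.14, 3.14, 3.14].

### API

Orientations are given as a 3x3 rotation matrix whose columns are the frame's x, y, z axes.
In Python, from plant import ctrl gives the robot as it stands. The module is installed in compiled form; this text tells all that it offers.
- The arm moves only by the tool move_arm, never from a script. Its argument "motion" is one flat list of numbers, 7 for each row, row after row: the finger opening in cm, from 0 to 8.78, then the shift along the world's x, y, z in cm, then the turn, a rotation vector about the world's x, y, z in rad. In form: [gripper, x, y, z, rx, ry, rz, gripper, x, y, z, rx, ry, rz, ...]. A call has 1 to 12 rows; each row shifts and turns the commanded pose from where the row before left it; what a row does not reach is not made up. A row lasts 1/10 s, in which the tool goes at most 50 mm and 8.59 degrees, less where a joint would pass 70% of its speed; a pose out of reach is approached as far as the arm can. A call with a gripper value outside its range is refused whole. The fingers move at their own pace and stop on an object; "newtons" is the grip in N (left out, the last holds). Time passes only in rows, so rows that do not move let the fingers close. It gives the time, the measured TCP pose, the force and the opening at its end, in the units of the state.
- ctrl.sense(): the state, without advancing time (a new reading comes with each control period).
- ctrl.camera(name): name is "scene" or "top" or "wrist"; returns a dict with "pixels" (480x640x3 uint8, red, green, blue), "fx", "fy", "cx", "cy" (pixels), "R" (3x3) and "t" (3): a world point X has camera coordinates R X + t. Camera axes: x right, y down, z forward; pixel columns grow to the right and rows downward; lengths in mm; the calibration is good to about 2 mm. A picture is of the moment at which its call begins. There is no depth.
- ctrl.finish_job(): hands the job in, once; it reports no verdict.
The state is a dict: "clock": time; "qpos": joint angles; "joint_vel": joint speeds; "joint_torque": joint torques, N m; "tool_pos": TCP position; "ee_rot": TCP orientation; "wrist_force": force on the tool from outside, world axes, zero at the start; "wrist_torque": the same for the moment, N m; "gripper_width": finger opening in mm.
Only numpy, scipy, OpenCV 4.12 (cv2) and the standard library are available. Lean on these libraries where they do the work, as an engineer would, in place of code of your own. Each camera call takes 0.05 s, during which the arm holds its last target.

## Working session

There is one attempt and no reset: what is moved stays moved. The work goes in short steps, Python scripts to look and compute and a tool call to move; the robot and the scene stay as the last step left them, time stands still between calls to the robot, and variables do not carry over. Pictures are saved under pics/ and viewed, and the job is handed in when it is done.

Besides the shell and the picture viewer there is one more tool, called after "Call:" as name(argument=value, ...) on one line, values as JSON. move_arm: Moves the arm, as the interface text tells. Its arguments: {"type":"object","properties":{"motion":{"type":"array","items":{"type":"number"}},"newtons":{"type":"number"}},"required":["motion"]}

```bash
mkdir -p pics; cat > h.py <<'E'
import numpy as np, cv2, pickle
from plant import ctrl
def snap(name,fn):
    c=ctrl.camera(name); cv2.imwrite(f'pics/{fn}.png',c['pixels'][:,:,::-1]); pickle.dump(c,open(f'pics/{fn}.pkl','wb')); return c
def load(fn): return pickle.load(open(f'pics/{fn}.pkl','rb'))
def w(c,u,v,z):
    d=np.array(c['R']).T@np.array([(u-c['cx'])/c['fx'],(v-c['cy'])/c['fy'],1]); o=-np.array(c['R']).T@np.array(c['t'])
    return o+d*(z-o[2])/d[2]
def proj(c,X):
    p=np.array(c['R'])@np.array(X)+np.array(c['t']); return p[0]/p[2]*c['fx']+c['cx'],p[1]/p[2]*c['fy']+c['cy']
E
python3 - <<'E'
from h import *
for n in ['scene','top','wrist']:
    c=snap(n,n+'0'); print(n,np.round(-np.array(c['R']).T@c['t']),np.round(c['R'],3).tolist(),c['fx'])
s=ctrl.sense(); print(s['clock'],s['tool_pos'],s['ee_rot'],s['gripper_width'])
E
```

```text
scene [1171.  123.  711.] [[-0.192, 0.981, 0.012], [0.73, 0.151, -0.666], [-0.655, -0.119, -0.746]] 515.3398281054319
top [ 421.  -13. 1252.] [[-0.026, -0.999, -0.031], [-0.989, 0.031, -0.142], [0.143, 0.027, -0.989]] 599.658561037614
wrist [ 362. -575.  385.] [[0.431, -0.902, -0.003], [-0.864, -0.414, 0.286], [-0.26, -0.121, -0.958]] 412.2384458113075
0.15 [ 290.25841512 -608.93217124  221.94536883] [[ 9.02672250e-01  4.30328222e-01 -6.56264405e-04]
 [ 4.30328712e-01 -9.02671519e-01  1.15255655e-03]
 [-9.64135761e-05 -1.32279023e-03 -9.99999120e-01]] 87.74872746037929
```

View pics/top0.png

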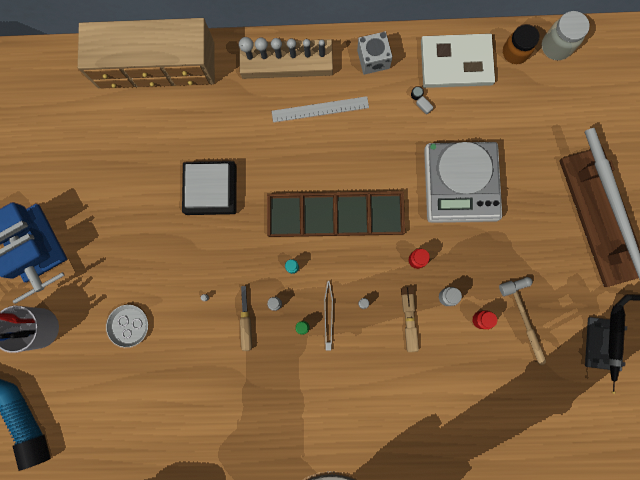

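View pics/scene0.png

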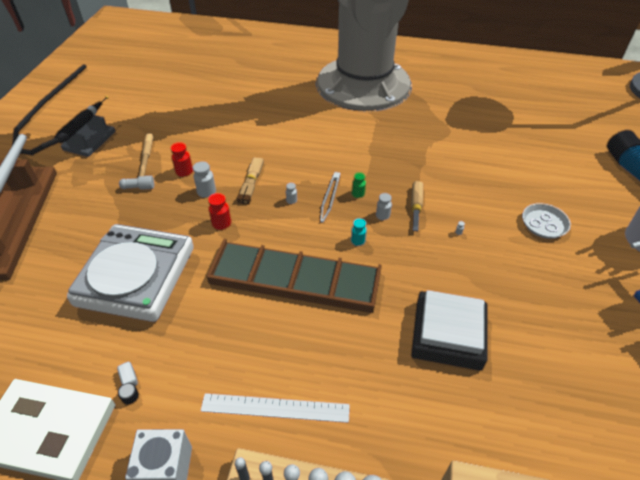

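View pics/wrist0.png

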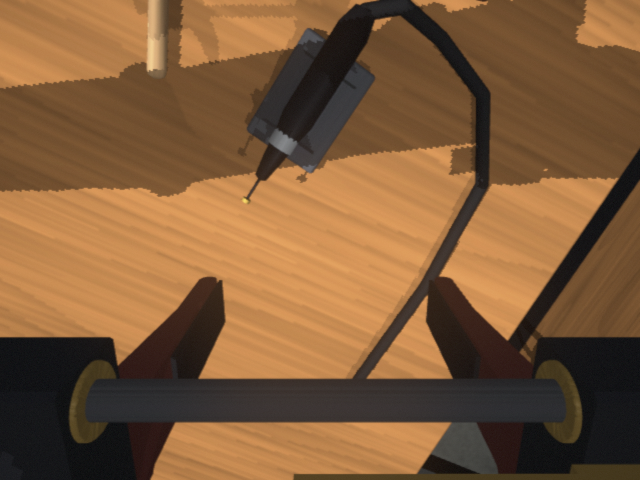

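```bash
python3 - <<'E'
from h import *
a=cv2.imread('pics/top0.png')
cv2.imwrite('pics/t1.png',cv2.resize(a[240:360,180:340],None,fx=5,fy=5,interpolation=cv2.INTER_NEAREST))
cv2.imwrite('pics/t2.png',cv2.resize(a[240:360,340:500],None,fx=5,fy=5,interpolation=cv2.INTER_NEAREST))
cv2.imwrite('pics/t3.png',cv2.resize(a[180:250,258:418],None,fx=5,fy=5,interpolation=cv2.INTER_NEAREST))
E
```

```text
(no output)
```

View pics/t1.png

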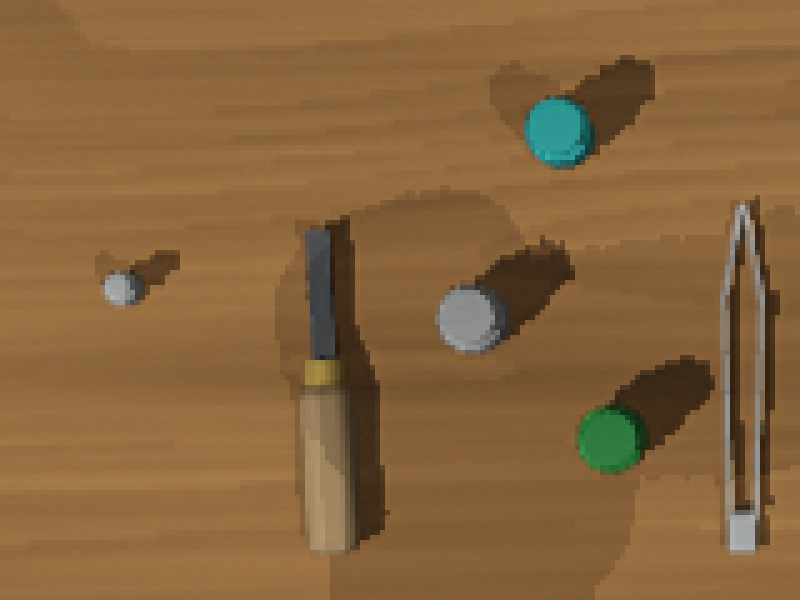

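View pics/t2.png

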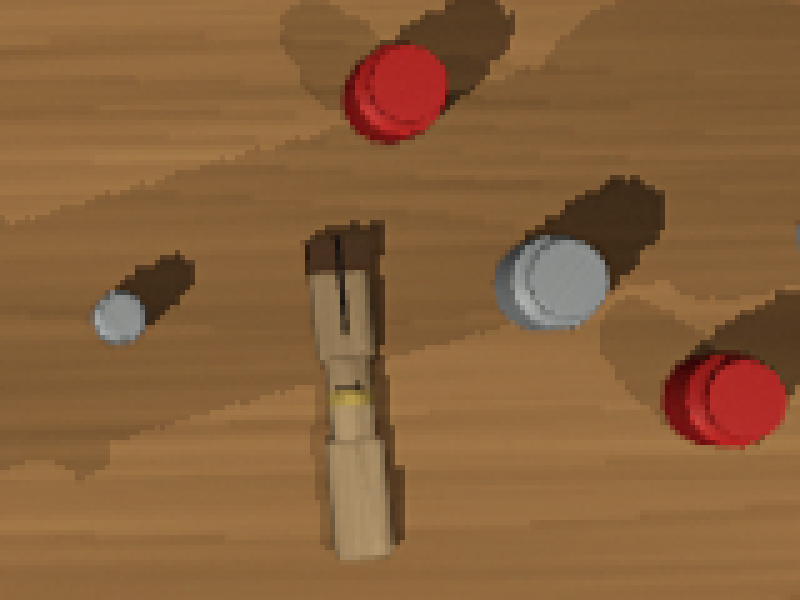

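View pics/t3.png

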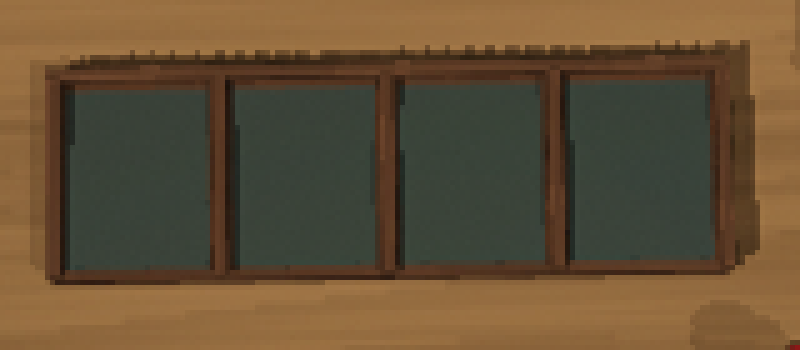

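```bash
cat > m.py <<'E'
from h import *
t=load('top0'); s=load('scene0')
W={'500':(340,240,568.5,279.5,64),'200':(180,240,467,317,48),'100':(340,240,119.5,317.5,39),'20':(180,240,122,288,25),'redN':(340,240,410,83,64),'redR':(340,240,746,402,64),'turq':(180,240,559,129,48),'green':(180,240,611,438,48)}
for k,(a,b,x,y,z) in W.items():
    p=w(t,a+x/5-.5,b+y/5-.5,z); W[k]=p
    print(k,np.round(p,1),'scene px',np.round(proj(s,p),1), 'foot',np.round(proj(s,[p[0],p[1],0]),1))
for n,z,x,y in [('pl',22,220,175),('pc',22,387,175),('pr',22,556,175),('L',22,54,175),('R',22,722,160),('farL',22,45,67),('farR',22,735,58),('nearL',14,65,275),('nearR',14,725,265)]:
    print(n,np.round(w(t,258+x/5-.5,180+y/5-.5,z),1))
for n,x,y,z in [('clampTip',340,230,14),('clampend',365,555,14),('filetip',318,230,10),('fileend',330,550,15)]:
    a=340 if 'cl' in n else 180
    print(n,np.round(w(t,a+x/5-.5,240+y/5-.5,z),1))
for n,x,y in [('tweez tip',743,205),('end',742,550)]: print(n,np.round(w(t,180+x/5-.5,240+y/5-.5,6),1))
E
python3 m.py; python3 - <<'E'
import cv2
a=cv2.imread('pics/scene0.png')
cv2.imwrite('pics/s1.png',cv2.resize(a[130:330,160:480],None,fx=2.5,fy=2.5,interpolation=cv2.INTER_NEAREST))
E
```

```text
500 [ 463.9 -251.3   64. ] scene px [201.8 167.5] foot [207.1 192.1]
200 [459.5 104.5  48. ] scene px [385.4 198.2] foot [383.  216.3]
100 [454.6 -76.6  39. ] scene px [291.9 186.7] foot [292.6 201.3]
20 [475.9 248.2  25. ] scene px [460.5 224.3] foot [457.8 233.5]
redN [ 543.  -193.6   64. ] scene px [216.8 199.7] foot [221.8 224.2]
redR [ 414.6 -317.1   64. ] scene px [179.1 147.5] foot [185.2 172. ]
turq [533.8  66.   48. ] scene px [359.1 223.3] foot [357.5 241.3]
green [410.1  47.9  48. ] scene px [359.4 177. ] foot [358.  195.1]
pl [641.8  44.2  22. ]
pc [639.6 -25.3  22. ]
pr [637.3 -95.4  22. ]
L [644.  113.6  22. ]
R [ 641.4 -164.4   22. ]
farL [690.1 116.6  22. ]
farR [ 684.4 -171.8   22. ]
nearL [602.8 110.4  14. ]
nearR [ 598.5 -164.5   14. ]
clampTip [ 488.5 -169.5   14. ]
clampend [ 357.3 -173.2   14. ]
filetip [498.3 169.6  10. ]
fileend [367.7 165.2  15. ]
tweez tip [503.9  -7.    6. ]
end [363.2  -2.4   6. ]
```

View pics/s1.png

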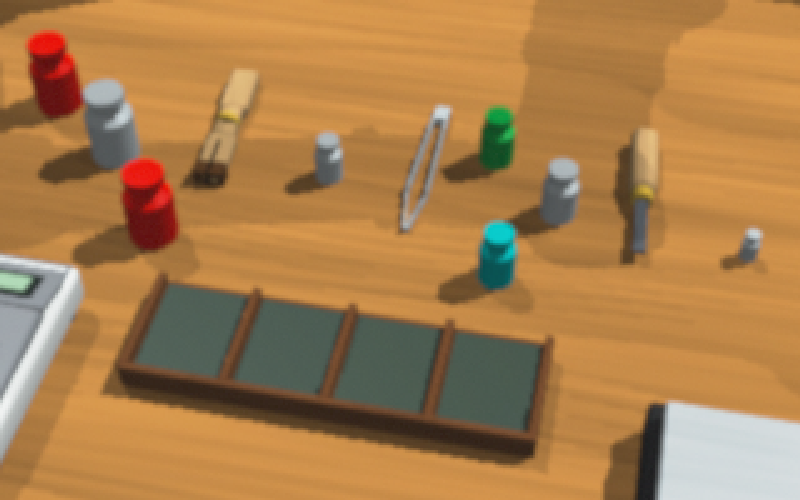

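Call:
move_arm(motion=[8.7,1.6,3.2,0,0,0,0.1,8.7,1.6,3.2,0,0,0,0.1,8.7,1.6,3.3,0,0,0,0.1,8.7,1.6,3.3,0,0,0,0.1,8.7,1.6,3.3,0,0,0,0.1,8.7,1.6,3.3,0,0,0,0.1,8.7,1.6,3.3,0,0,0,0.1,8.7,1.6,3.3,0,0,0,0.1,8.7,1.6,3.3,0,0,0,0.1,8.7,1.5,3.3,0,0,0,0.1,8.7,1.5,3.3,0,0,0,0.126,8.7,0,0,0,0,0,0])

```text
clock: 1.35
tool_pos: [466.7, -242.8, 222.8]
ee_rot: [[-0.011, 1.0, 0.001], [1.0, 0.011, 0.002], [0.002, 0.001, -1.0]]
wrist_force: [-0.4, -0.0, -0.0]
gripper_width: 87.2
```

```bash
python3 - <<'E'
from h import *
t=load('top0')
snap('wrist','w1')
s=ctrl.sense(); print(s['clock'],s['tool_pos'],np.round(s['ee_rot'],4).tolist(),s['qpos'],s['wrist_force'])
# rail floor segmentation
from scipy.optimize import least_squares
im=t['pixels'].astype(int)
m=((im[:,:,1]>=im[:,:,0])&(im[:,:,1]>40)&(im[:,:,2]>im[:,:,0]-5)).astype(np.uint8)
m[:185]=0;m[245:]=0;m[:,:262]=0;m[:,415:]=0
n,l,st,ce=cv2.connectedComponentsWithStats(m)
for i in range(1,n):
    if st[i,4]>300: print(st[i],ce[i],np.round(w(t,*ce[i],14),1))
E
```

```text
1.4 [ 465.42246863 -245.84038633  222.68243081] [[-0.0048, 1.0, 0.0003], [1.0, 0.0048, 0.0007], [0.0007, 0.0003, -1.0]] [ 0.67371254  0.25720446 -0.36028812  1.8892171   0.10500851  1.01345621
  0.27347011] [ 0.72489015 -1.38184208 -0.02684105]
[338 197  29  35 955] [351.8921466  214.48900524] [639.9 -60.9  14. ]
[371 197  30  35 969] [385.35603715 213.77089783] [ 639.2 -130.7   14. ]
[271 199  29  35 931] [285.16756176 215.77980666] [641.6  78.9  14. ]
[305 198  28  35 965] [318.58238342 215.1357513 ] [640.7   8.8  14. ]
```

View pics/w1.png

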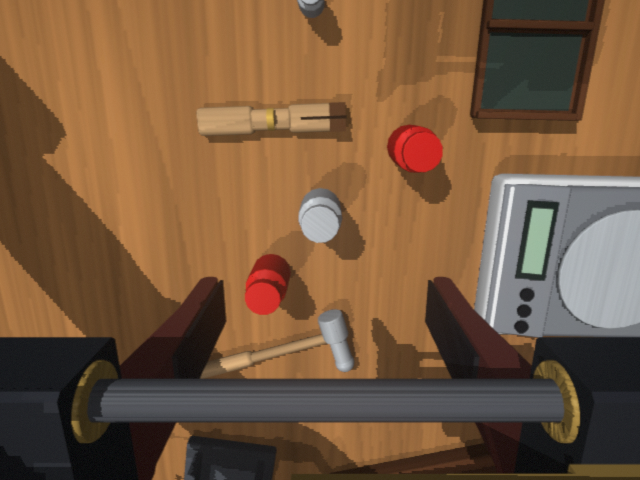

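```bash
python3 - <<'E'
from h import *
c=load('w1')
print(w(c,320,223,64), w(c,424,149,64), w(c,264,297,64))
for X in [(463.9,-251.3,64),(640,-130.7,14),(543,-193.6,64)]: print(proj(c,X))
a=cv2.imread('pics/w1.png')
cv2.imwrite('pics/w1z.png',cv2.resize(a[100:270,260:460],None,fx=3.5,fy=3.5,interpolation=cv2.INTER_NEAREST))
E
```

```text
[ 463.05727914 -250.8341727    64.        ] [ 542.5214908  -191.01834434   64.        ] [ 415.78304132 -316.8005485    64.        ]
(np.float64(321.0362880164132), np.float64(223.5674804052002))
(np.float64(531.2697813640667), np.float64(72.59179659148046))
(np.float64(424.3524275073411), np.float64(152.4140563941657))
```

View pics/w1z.png

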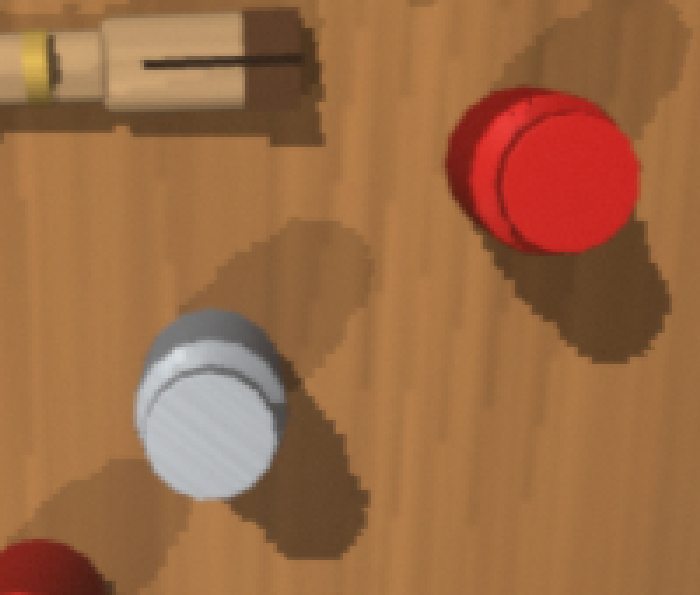

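Call:
move_arm(motion=[8.0,0,0,-3,0,0,0,8.0,0,0,-3,0,0,0,8.0,0,0,-3,0,0,0,8.0,0,0,-2,0,0,0,8.0,0,0,0,0,0,0,8.0,0,0,0,0,0,0], newtons=20)

```text
clock: 2.0
tool_pos: [464.1, -249.3, 112.8]
ee_rot: [[0.002, 1.0, -0.001], [1.0, -0.002, -0.0], [-0.0, -0.001, -1.0]]
wrist_force: [-0.1, 0.3, 0.3]
gripper_width: 80.1
```

Call:
move_arm(motion=[7.0,0,-0.17,-3,0,0,0,7.0,0,0,-3,0,0,0,7.0,0,0,-2.5,0,0,0,7.0,0,0,-1.5,0,0,0,7.0,0,0,0,0,0,0,7.0,0,0,0,0,0,0])

```text
clock: 2.6
tool_pos: [465.3, -250.5, 13.7]
ee_rot: [[0.0, 1.0, 0.001], [1.0, -0.0, -0.001], [-0.001, 0.001, -1.0]]
wrist_force: [-0.4, -0.1, -0.1]
gripper_width: 69.9
```

```bash
python3 - <<'E'
from h import *
c=snap('wrist','w2'); print(proj(c,(463.9,-251.3,64)))
print(ctrl.sense()['tool_pos'])
E
```

```text
(np.float64(320.43208679732965), np.float64(372.2811783657814))
[ 465.54931111 -250.61656024   14.05365886]
```

View pics/w2.png

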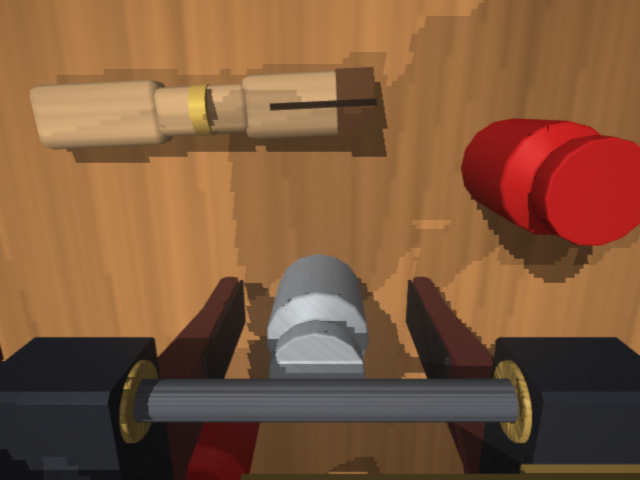

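Call:
move_arm(motion=[3.0,0,0,0,0,0,0,3.0,0,0,0,0,0,0,3.0,0,0,0,0,0,0,3.0,0,0,0,0,0,0,3.0,0,0,0,0,0,0,3.0,0,0,0,0,0,0,3.0,0,0,0,0,0,0], newtons=25)

```text
clock: 3.35
tool_pos: [463.7, -250.1, 12.8]
ee_rot: [[0.0, 1.0, -0.001], [1.0, -0.0, 0.0], [0.0, -0.001, -1.0]]
wrist_force: [-4.1, 0.5, 5.3]
gripper_width: 37.7
```

Call:
move_arm(motion=[3.0,0,0,0.5,0,0,0,3.0,0,0,1.5,0,0,0,3.0,0,0,2.5,0,0,0,3.0,0,0,2.5,0,0,0,3.0,0,0,1.5,0,0,0,3.0,0,0,0.5,0,0,0,3.0,0,0,0,0,0,0])

```text
clock: 4.05
tool_pos: [464.6, -250.0, 102.8]
ee_rot: [[0.0, 1.0, 0.001], [1.0, -0.0, -0.0], [-0.0, 0.001, -1.0]]
wrist_force: [0.1, 0.2, -6.0]
gripper_width: 37.4
```

Call:
move_arm(motion=[3.0,0.7,0.5,0,0,0,0,3.0,1.5,1.0,0,0,0,0,3.0,2.0,1.4,0,0,0,0,3.0,2.4,1.6,0,0,0,0,3.0,2.4,1.6,0,0,0,0,3.0,2.4,1.6,0,0,0,0,3.0,2.4,1.6,0,0,0,0,3.0,2.0,1.4,0,0,0,0,3.0,1.2,0.9,0,0,0,0,3.0,0.6,0.4,0,0,0,0,3.0,0,0,0,0,0,0,3.0,0,0,0,0,0,0])

```text
clock: 5.25
tool_pos: [639.4, -131.0, 102.2]
ee_rot: [[0.001, 1.0, -0.002], [1.0, -0.001, -0.001], [-0.001, -0.002, -1.0]]
wrist_force: [1.1, -0.8, -4.5]
gripper_width: 37.5
```

```bash
python3 - <<'E'
from h import *
c=snap('wrist','w3'); snap('top','top3'); s=ctrl.sense();print(s['tool_pos'],s['wrist_force'],s['gripper_width'],s['clock'])
E
```

```text
[ 639.42285241 -131.52388844  102.50380364] [-0.25984411 -0.04059132 -4.55631154] 37.60656524070153 5.35
```

View pics/w3.png

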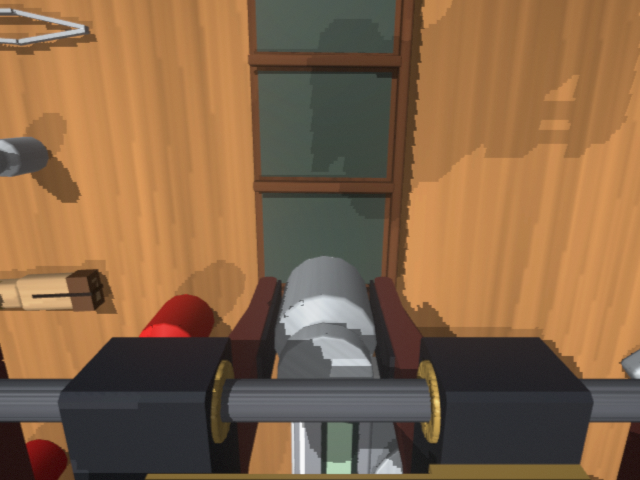

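View pics/top3.png

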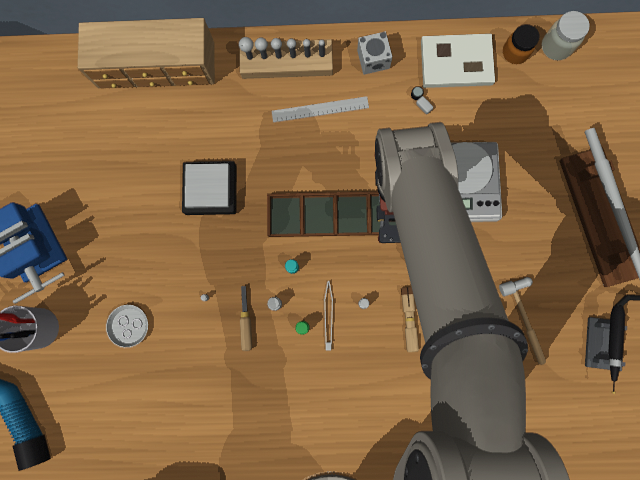

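```bash
python3 - <<'E'
from h import *
c=load('w3')
for n,u,v,z in [('part1 L',262,186,22),('part1 R',390,186,22),('part2L',255,60,22),('part2R',395,60,22),('farinner',390,130,22),('far outer',407,100,22),('near floor',257,130,14),('near floor2',264,250,14),('far floor',386,250,14)]:
    print(n,np.round(w(c,u,v,z),1))
a=cv2.imread('pics/w3.png')
cv2.imwrite('pics/w3z.png',cv2.resize(a[40:300,230:430],None,fx=3,fy=3,interpolation=cv2.INTER_NEAREST)[:600])
E
```

```text
part1 L [601.9 -95.2  22. ]
part1 R [678.2 -95.2  22. ]
part2L [601.2 -25.6  22. ]
part2R [677.8 -25.6  22. ]
farinner [676.7 -62.8  22. ]
far outer [685.5 -46.5  22. ]
near floor [599.2 -63.2  14. ]
near floor2 [ 600.1 -138.3   14. ]
far floor [ 678.7 -138.2   14. ]
```

View pics/w3z.png

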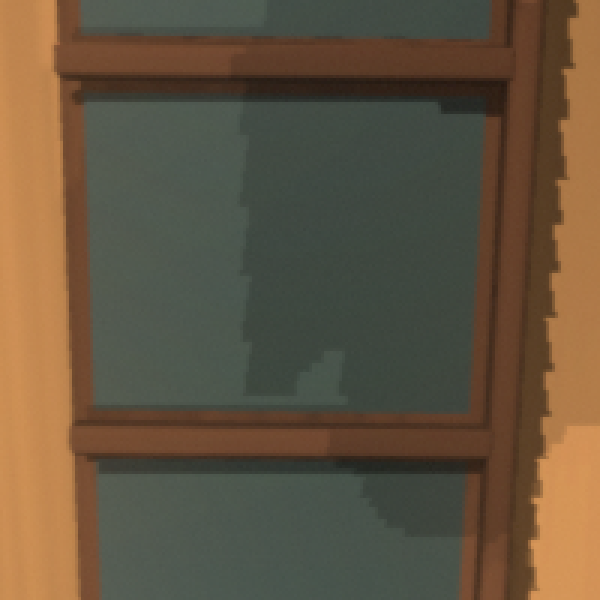

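Call:
move_arm(motion=[3.0,0,0.1,-1,0,0,0,3.0,0,0,-2,0,0,0,3.0,0,0,-2,0,0,0,3.0,0,0,-1.2,0,0,0,3.0,0,0,-0.7,0,0,0,3.0,0,0,-0.3,0,0,0,3.0,0,0,0,0,0,0,3.0,0,0,0,0,0,0])

```text
clock: 6.15
tool_pos: [641.1, -129.1, 31.5]
ee_rot: [[0.0, 1.0, 0.001], [1.0, -0.0, -0.0], [-0.0, 0.001, -1.0]]
wrist_force: [-0.5, -0.9, -4.9]
gripper_width: 37.2
```

Call:
move_arm(motion=[3.0,0,0,-0.1,0,0,0,3.0,0,0,-0.1,0,0,0,3.0,0,0,0,0,0,0])

```text
clock: 6.45
tool_pos: [640.5, -129.0, 28.8]
ee_rot: [[0.0, 1.0, 0.0], [1.0, -0.0, -0.0], [-0.0, 0.0, -1.0]]
wrist_force: [-0.1, -0.6, -4.8]
gripper_width: 37.7
```

Call:
move_arm(motion=[3.0,0,0,-0.1,0,0,0,3.0,0,0,0,0,0,0])

```text
clock: 6.65
tool_pos: [640.4, -129.0, 27.6]
ee_rot: [[0.0, 1.0, -0.0], [1.0, -0.0, 0.0], [0.0, -0.0, -1.0]]
wrist_force: [0.3, -0.6, -4.9]
gripper_width: 37.7
```

Call:
move_arm(motion=[3.0,0,0,-0.05,0,0,0,3.0,0,0,0,0,0,0])

```text
clock: 6.85
tool_pos: [640.4, -129.0, 27.1]
ee_rot: [[-0.0, 1.0, -0.0], [1.0, 0.0, 0.0], [0.0, -0.0, -1.0]]
wrist_force: [-0.0, 0.8, -5.4]
gripper_width: 37.6
```

Call:
move_arm(motion=[3.0,-0.1,-0.05,-0.05,0,0,0,3.0,0,0,0,0,0,0])

```text
clock: 7.05
tool_pos: [639.7, -129.4, 26.9]
ee_rot: [[-0.0, 1.0, 0.001], [1.0, 0.0, 0.0], [0.0, 0.001, -1.0]]
wrist_force: [0.1, -0.0, -4.3]
gripper_width: 37.6
```

Call:
move_arm(motion=[3.0,0,0,-0.05,0,0,0,3.0,0,0,0,0,0,0])

```text
clock: 7.25
tool_pos: [639.8, -129.4, 26.9]
ee_rot: [[-0.0, 1.0, 0.001], [1.0, 0.0, -0.0], [-0.0, 0.001, -1.0]]
wrist_force: [-1.7, 1.2, 2.4]
gripper_width: 37.6
```

Call:
move_arm(motion=[3.0,0,0,-0.05,0,0,0,3.0,0,0,0,0,0,0])

```text
clock: 7.45
tool_pos: [639.8, -129.5, 26.8]
ee_rot: [[0.0, 1.0, 0.001], [1.0, -0.0, -0.0], [-0.0, 0.001, -1.0]]
wrist_force: [-2.5, 1.1, 6.0]
gripper_width: 37.5
```

Call:
move_arm(motion=[4.0,0,0,0,0,0,0,4.5,0,0,0,0,0,0,5.5,0,0,0,0,0,0,6.0,0,0,0,0,0,0,6.0,0,0,0,0,0,0,6.0,0,0,1,0,0,0,6.0,0,0,3,0,0,0,6.0,0,0,4,0,0,0,6.0,0,0,3,0,0,0,6.0,0,0,0,0,0,0])

```text
clock: 8.45
tool_pos: [642.8, -129.7, 141.6]
ee_rot: [[0.0, 1.0, 0.009], [1.0, -0.0, -0.001], [-0.001, 0.009, -1.0]]
wrist_force: [0.3, -0.4, 0.1]
gripper_width: 59.9
```

```bash
python3 - <<'E'
from h import *
c=snap('wrist','w4'); c2=snap('scene','s4'); s=ctrl.sense();print(s['tool_pos'],s['wrist_force'],s['gripper_width'],s['clock'])
print(proj(c2,(639.3,-130.6,78)),proj(c,(639.3,-130.6,78)))
E
```

```text
[ 639.86942873 -129.69451245  136.86713132] [-0.1011825   0.33500944 -0.45387158] 59.98773206923332 8.55
(np.float64(232.74752888042184), np.float64(238.42780283556766)) (np.float64(317.8043650928619), np.float64(253.40014153613907))
```

View pics/w4.png

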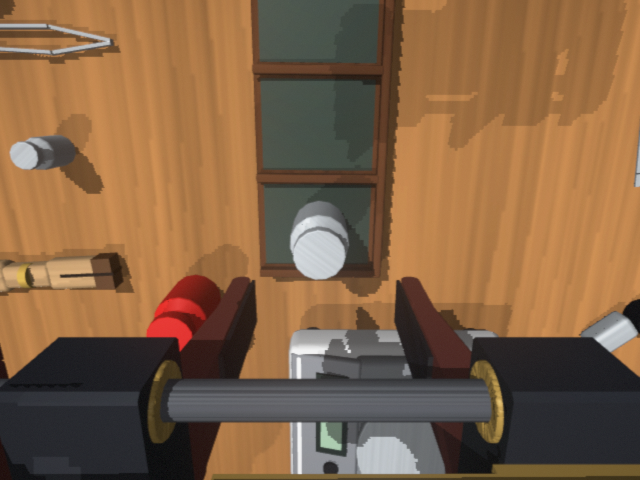

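View pics/s4.png

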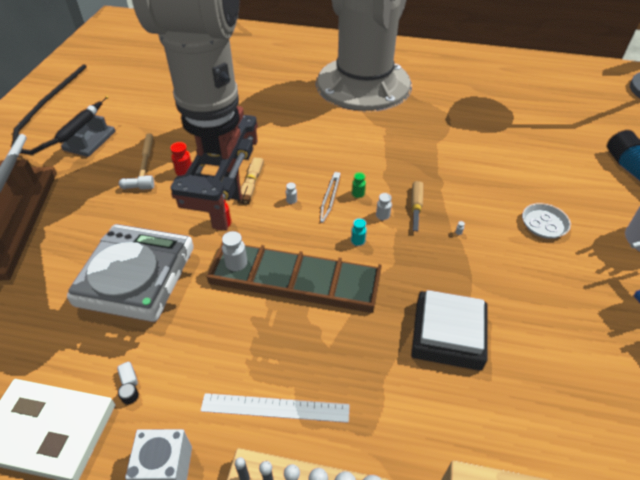

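Call:
move_arm(motion=[6.0,-1.8,2.34,0,0,0,0,6.0,-1.8,2.34,0,0,0,0,6.0,-1.8,2.34,0,0,0,0,6.0,-1.8,2.34,0,0,0,0,6.0,-1.8,2.34,0,0,0,0,6.0,-1.8,2.34,0,0,0,0,6.0,-1.8,2.34,0,0,0,0,6.0,-1.8,2.34,0,0,0,0,6.0,-1.8,2.34,0,0,0,0,6.0,-1.8,2.34,0,0,0,0,6.0,0,0,0,0,0,0,6.0,0,0,0,0,0,0])

```text
clock: 9.75
tool_pos: [458.6, 104.4, 134.9]
ee_rot: [[-0.001, 1.0, -0.002], [1.0, 0.001, -0.001], [-0.001, -0.002, -1.0]]
wrist_force: [0.2, -0.5, -1.2]
gripper_width: 60.0
```

```bash
python3 - <<'E'
from h import *
c=snap('wrist','w5'); s=ctrl.sense();print(s['tool_pos'],s['wrist_force'],s['gripper_width'],s['clock'])
print(proj(c,(459.5,104.5,48)))
E
```

```text
[459.23383312 103.75267639 134.99868089] [-0.76172996 -0.07163938 -0.16837111] 60.51801990530409 9.8
(np.float64(326.45721925639396), np.float64(239.76368847135416))
```

View pics/w5.png

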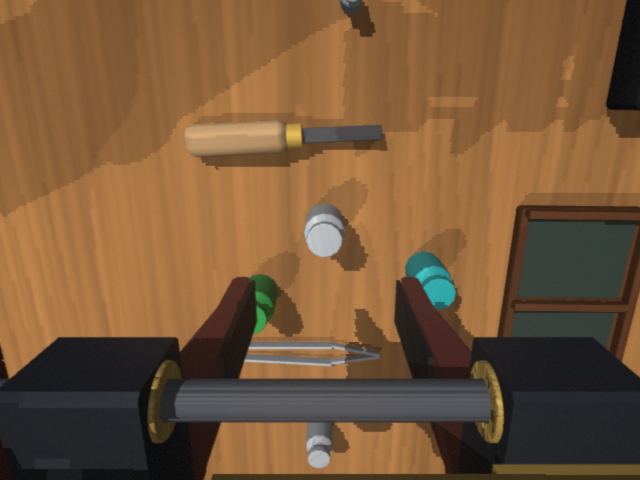

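Call:
move_arm(motion=[6.0,0,0.1,-3,0,0,0,6.0,0,0,-3,0,0,0,6.0,0,0,-3,0,0,0,6.0,0,0,-2,0,0,0,6.0,0,0,-1,0,0,0,6.0,0,0,-0.5,0,0,0,6.0,0,0,0,0,0,0,6.0,0,0,0,0,0,0], newtons=15)

```text
clock: 10.6
tool_pos: [460.2, 105.5, 11.4]
ee_rot: [[0.0, 1.0, 0.001], [1.0, -0.0, 0.0], [0.0, 0.001, -1.0]]
wrist_force: [0.1, 0.1, -0.5]
gripper_width: 59.7
```

```bash
python3 - <<'E'
from h import *
c=snap('wrist','w6'); s=ctrl.sense();print(s['tool_pos'],s['wrist_force'],s['gripper_width'],s['clock'])
E
```

```text
[460.23780262 105.52537145  11.48380771] [0.52138974 1.09851514 0.03845778] 59.774280468063075 10.65
```

View pics/w6.png

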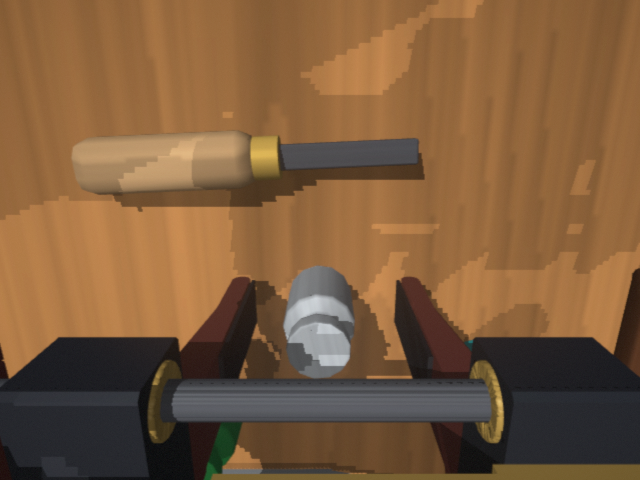

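Call:
move_arm(motion=[6.0,0,0,-0.4,0,0,0,5.0,0,0,-0.2,0,0,0,4.0,0,0,0,0,0,0,2.2,0,0,0,0,0,0,2.2,0,0,0,0,0,0,2.2,0,0,0,0,0,0,2.2,0,0,0,0,0,0,2.2,0,0,0,0,0,0])

```text
clock: 11.45
tool_pos: [459.2, 105.5, 4.7]
ee_rot: [[-0.0, 1.0, -0.0], [1.0, 0.0, -0.0], [-0.0, -0.0, -1.0]]
wrist_force: [-1.7, -0.2, 2.1]
gripper_width: 27.7
```

```bash
python3 - <<'E'
from h import *
c=load('w6'); print(w(c,319.5,349,48))
E
```

```text
[458.35505166 104.49694765  48.        ]
```

Call:
move_arm(motion=[2.2,0,0,0.5,0,0,0,2.2,0,0,1.5,0,0,0,2.2,0,0,2.5,0,0,0,2.2,0,0,2.5,0,0,0,2.2,0,0,1.5,0,0,0,2.2,0,0,0.5,0,0,0,2.2,0,0,0,0,0,0])

```text
clock: 12.15
tool_pos: [459.8, 105.4, 95.1]
ee_rot: [[0.0, 1.0, 0.001], [1.0, -0.0, 0.0], [0.0, 0.001, -1.0]]
wrist_force: [-0.4, -0.2, -2.1]
gripper_width: 27.9
```

Call:
move_arm(motion=[2.2,0.8,-0.7,0,0,0,0,2.2,1.5,-1.4,0,0,0,0,2.2,2.1,-1.9,0,0,0,0,2.2,2.4,-2.2,0,0,0,0,2.2,2.4,-2.2,0,0,0,0,2.2,2.4,-2.2,0,0,0,0,2.2,2.4,-2.2,0,0,0,0,2.2,2.0,-1.8,0,0,0,0,2.2,1.4,-1.3,0,0,0,0,2.2,0.68,-0.67,0,0,0,0,2.2,0,0,0,0,0,0,2.2,0,0,0,0,0,0])

```text
clock: 13.35
tool_pos: [639.3, -59.5, 93.8]
ee_rot: [[-0.001, 1.0, -0.002], [1.0, 0.001, 0.001], [0.001, -0.002, -1.0]]
wrist_force: [-0.5, 0.2, -1.8]
gripper_width: 27.7
```

Call:
move_arm(motion=[2.2,0,0,-1,0,0,0,2.2,0,0,-2,0,0,0,2.2,0,0,-2,0,0,0,2.2,0,0,-1.2,0,0,0,2.2,0,0,-0.7,0,0,0,2.2,0,0,0,0,0,0,2.2,0,0,0,0,0,0])

```text
clock: 14.05
tool_pos: [640.7, -60.0, 26.2]
ee_rot: [[-0.0, 1.0, 0.001], [1.0, 0.0, 0.0], [0.0, 0.001, -1.0]]
wrist_force: [-0.6, 0.2, -2.3]
gripper_width: 27.7
```

Call:
move_arm(motion=[2.2,0,0,-0.3,0,0,0,2.2,0,0,-0.2,0,0,0,2.2,0,0,0,0,0,0])

```text
clock: 14.35
tool_pos: [640.2, -60.3, 20.7]
ee_rot: [[0.0, 1.0, 0.0], [1.0, -0.0, -0.0], [-0.0, 0.0, -1.0]]
wrist_force: [-0.5, 1.2, -2.3]
gripper_width: 27.8
```

Call:
move_arm(motion=[2.2,0,0,-0.1,0,0,0,2.2,0,0,0,0,0,0])

```text
clock: 14.55
tool_pos: [640.2, -60.3, 19.7]
ee_rot: [[0.0, 1.0, 0.0], [1.0, -0.0, 0.0], [0.0, 0.0, -1.0]]
wrist_force: [0.0, 0.5, -1.1]
gripper_width: 27.4
```

Call:
move_arm(motion=[2.2,0,0,-0.05,0,0,0,2.2,0,0,0,0,0,0])

```text
clock: 14.75
tool_pos: [640.2, -60.3, 19.1]
ee_rot: [[0.0, 1.0, -0.0], [1.0, -0.0, 0.0], [0.0, -0.0, -1.0]]
wrist_force: [-0.5, -0.1, -1.8]
gripper_width: 27.5
```

Call:
move_arm(motion=[2.2,0,0,-0.05,0,0,0,2.2,0,0,0,0,0,0])

```text
clock: 14.95
tool_pos: [640.3, -60.2, 18.8]
ee_rot: [[0.0, 1.0, 0.0], [1.0, -0.0, -0.0], [-0.0, 0.0, -1.0]]
wrist_force: [-0.1, 0.2, -0.0]
gripper_width: 27.4
```

Call:
move_arm(motion=[2.2,0,0,-0.03,0,0,0,2.2,0,0,0,0,0,0])

```text
clock: 15.15
tool_pos: [640.3, -60.2, 18.8]
ee_rot: [[0.0, 1.0, 0.0], [1.0, -0.0, -0.0], [-0.0, 0.0, -1.0]]
wrist_force: [-2.1, 0.4, 3.0]
gripper_width: 27.9
```

Call:
move_arm(motion=[2.2,0,0,-0.03,0,0,0,2.2,0,0,0,0,0,0])

```text
clock: 15.35
tool_pos: [640.4, -60.2, 18.8]
ee_rot: [[0.0, 1.0, 0.0], [1.0, -0.0, -0.0], [-0.0, 0.0, -1.0]]
wrist_force: [-2.5, -0.6, 5.9]
gripper_width: 27.8
```

Contact; release and rise. Next is w100 at about (454.6, −76.6).

Call:
move_arm(motion=[3.0,0,0,0,0,0,0,3.4,0,0,0,0,0,0,3.8,0,0,0,0,0,0,3.8,0,0,0,0,0,0,3.8,0,0,0,0,0,0,3.8,0,0,1,0,0,0,3.8,0,0,2.5,0,0,0,5.0,0,0,3.5,0,0,0,5.0,0,0,3.5,0,0,0,5.0,0,0,1,0,0,0,5.0,0,0,0,0,0,0])

```text
clock: 16.45
tool_pos: [641.5, -60.3, 135.4]
ee_rot: [[0.0, 1.0, 0.004], [1.0, -0.0, -0.0], [-0.0, 0.004, -1.0]]
wrist_force: [-0.3, 0.7, 0.4]
gripper_width: 50.0
```

```bash
python3 - <<'E'
from h import *
c=snap('wrist','w7'); s=ctrl.sense();print(s['tool_pos'],s['wrist_force'],s['gripper_width'],s['clock'])
print(proj(c,(640.0,-60.7,62)))
E
```

```text
[640.35561439 -60.35568014 133.47422868] [-0.04599096  0.61811819 -0.99378559] 49.886775797584704 16.5
(np.float64(321.7421800317069), np.float64(247.37127460910244))
```

View pics/w7.png

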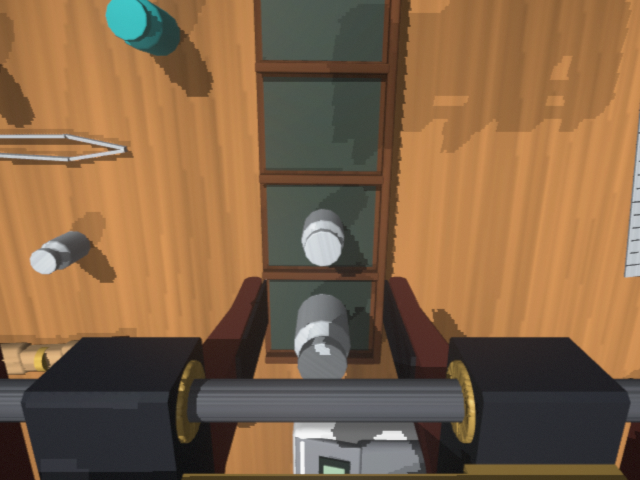

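Call:
move_arm(motion=[5.0,-2.06,-0.18,0,0,0,0,5.0,-2.06,-0.18,0,0,0,0,5.0,-2.06,-0.18,0,0,0,0,5.0,-2.06,-0.18,0,0,0,0,5.0,-2.06,-0.18,0,0,0,0,5.0,-2.06,-0.18,0,0,0,0,5.0,-2.06,-0.18,0,0,0,0,5.0,-2.06,-0.18,0,0,0,0,5.0,-2.06,-0.18,0,0,0,0,5.0,0,0,0,0,0,0,5.0,0,0,0,0,0,0], newtons=12)

```text
clock: 17.6
tool_pos: [454.4, -76.5, 132.2]
ee_rot: [[0.0, 1.0, -0.001], [1.0, -0.0, 0.0], [0.0, -0.001, -1.0]]
wrist_force: [-0.0, -0.1, -0.0]
gripper_width: 50.0
```

Call:
move_arm(motion=[5.0,0,0,-3,0,0,0,5.0,0,0,-3,0,0,0,5.0,0,0,-2.5,0,0,0,5.0,0,0,0,0,0,0,5.0,0,0,0,0,0,0])

```text
clock: 18.1
tool_pos: [455.4, -76.0, 47.9]
ee_rot: [[-0.001, 1.0, -0.001], [1.0, 0.001, 0.001], [0.001, -0.001, -1.0]]
wrist_force: [1.7, 0.1, -0.4]
gripper_width: 50.3
```

```bash
python3 - <<'E'
from h import *
c=snap('wrist','w8'); s=ctrl.sense();print(s['tool_pos'],s['wrist_force'],s['gripper_width'],s['clock'])
print(proj(c,(454.6,-76.6,39)))
E
```

```text
[455.91584344 -76.1595629   48.58637844] [1.17721385 0.86315584 0.52125766] 49.986126395844686 18.15
(np.float64(323.0690885809579), np.float64(292.89539147598407))
```

View pics/w8.png

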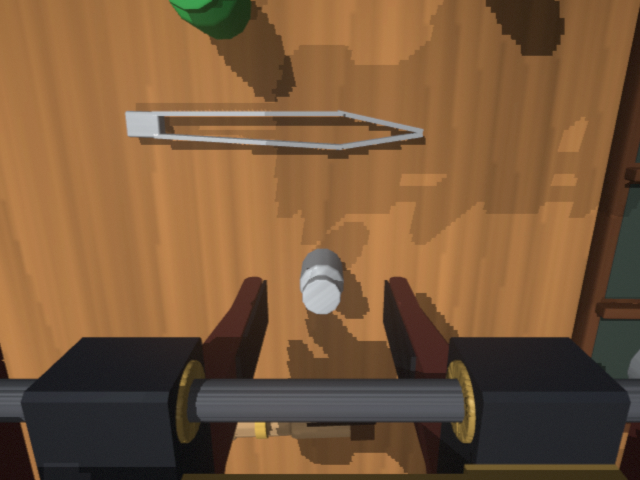

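Call:
move_arm(motion=[5.0,0,-0.1,-2,0,0,0,5.0,0,0,-1.5,0,0,0,5.0,0,0,-0.8,0,0,0,4.0,0,0,-0.1,0,0,0,4.0,0,0,0,0,0,0])

```text
clock: 18.65
tool_pos: [455.5, -77.4, 4.7]
ee_rot: [[-0.0, 1.0, 0.001], [1.0, 0.0, -0.0], [-0.0, 0.001, -1.0]]
wrist_force: [-0.4, -0.5, -0.1]
gripper_width: 40.6
```

Call:
move_arm(motion=[3.0,0,0,0,0,0,0,1.6,0,0,0,0,0,0,1.6,0,0,0,0,0,0,1.6,0,0,0,0,0,0,1.6,0,0,0,0,0,0,1.6,0,0,0,0,0,0,1.6,0,0,0,0,0,0])

```text
clock: 19.35
tool_pos: [455.1, -77.5, 4.5]
ee_rot: [[0.0, 1.0, 0.001], [1.0, -0.0, -0.0], [-0.0, 0.001, -1.0]]
wrist_force: [-1.1, -0.3, 5.9]
gripper_width: 21.6
```

Call:
move_arm(motion=[1.6,0,0,0.5,0,0,0,1.6,0,0,1.5,0,0,0,1.6,0,0,2.5,0,0,0,1.6,0,0,2.5,0,0,0,1.6,0,0,1.0,0,0,0,1.6,0,0,0,0,0,0])

```text
clock: 19.95
tool_pos: [455.8, -77.7, 85.2]
ee_rot: [[0.0, 1.0, 0.003], [1.0, -0.0, -0.001], [-0.001, 0.003, -1.0]]
wrist_force: [0.0, -0.2, -1.4]
gripper_width: 21.4
```

Call:
move_arm(motion=[1.6,0.8,0.4,0,0,0,0,1.6,1.6,0.7,0,0,0,0,1.6,2.1,1.0,0,0,0,0,1.6,2.5,1.1,0,0,0,0,1.6,2.5,1.2,0,0,0,0,1.6,2.5,1.2,0,0,0,0,1.6,2.5,1.2,0,0,0,0,1.6,2.0,0.95,0,0,0,0,1.6,1.4,0.6,0,0,0,0,1.6,0.67,0.3,0,0,0,0,1.6,0,0,0,0,0,0,1.6,0,0,0,0,0,0])

```text
clock: 21.15
tool_pos: [639.5, 8.8, 83.0]
ee_rot: [[0.0, 1.0, -0.002], [1.0, -0.0, -0.0], [-0.0, -0.002, -1.0]]
wrist_force: [0.2, -0.2, -1.3]
gripper_width: 21.3
```

Call:
move_arm(motion=[1.6,0,0,-1,0,0,0,1.6,0,0,-2,0,0,0,1.6,0,0,-1.8,0,0,0,1.6,0,0,-0.8,0,0,0,1.6,0,0,-0.4,0,0,0,1.6,0,0,0,0,0,0,1.6,0,0,0,0,0,0])

```text
clock: 21.85
tool_pos: [641.0, 9.1, 24.7]
ee_rot: [[0.0, 1.0, 0.001], [1.0, -0.0, 0.0], [0.0, 0.001, -1.0]]
wrist_force: [1.2, 0.6, -1.3]
gripper_width: 21.5
```

Call:
move_arm(motion=[1.6,0,0,-0.3,0,0,0,1.6,0,0,-0.15,0,0,0,1.6,0,0,0,0,0,0])

```text
clock: 22.15
tool_pos: [640.5, 9.0, 19.5]
ee_rot: [[0.0, 1.0, -0.0], [1.0, -0.0, -0.0], [-0.0, -0.0, -1.0]]
wrist_force: [-0.7, 0.2, -1.3]
gripper_width: 21.5
```

Call:
move_arm(motion=[1.6,0,0,-0.05,0,0,0,1.6,0,0,0,0,0,0])

```text
clock: 22.35
tool_pos: [640.6, 9.0, 19.1]
ee_rot: [[0.0, 1.0, 0.0], [1.0, -0.0, -0.0], [-0.0, 0.0, -1.0]]
wrist_force: [-0.3, 0.1, -1.0]
gripper_width: 21.7
```

Call:
move_arm(motion=[1.6,0,0,-0.05,0,0,0,1.6,0,0,0,0,0,0])

```text
clock: 22.55
tool_pos: [640.6, 9.1, 18.6]
ee_rot: [[0.0, 1.0, 0.0], [1.0, -0.0, 0.0], [0.0, 0.0, -1.0]]
wrist_force: [0.0, -0.1, -0.4]
gripper_width: 21.5
```

Call:
move_arm(motion=[1.6,0,0,-0.05,0,0,0,1.6,0,0,0,0,0,0])

```text
clock: 22.75
tool_pos: [640.6, 9.0, 18.6]
ee_rot: [[0.0, 1.0, 0.0], [1.0, -0.0, -0.0], [-0.0, 0.0, -1.0]]
wrist_force: [-2.5, -0.1, 3.6]
gripper_width: 21.8
```

Call:
move_arm(motion=[2.4,0,0,0,0,0,0,2.8,0,0,0,0,0,0,3.4,0,0,0,0,0,0,3.4,0,0,0,0,0,0,3.4,0,0,0,0,0,0,3.4,0,0,1,0,0,0,3.4,0,0,2.5,0,0,0,4.0,0,0,3.5,0,0,0,4.0,0,0,2.5,0,0,0,4.0,0,0,0,0,0,0,4.0,0,0,0,0,0,0])

```text
clock: 23.85
tool_pos: [640.8, 9.0, 113.8]
ee_rot: [[0.0, 1.0, 0.001], [1.0, -0.0, -0.0], [-0.0, 0.001, -1.0]]
wrist_force: [-1.3, -0.6, 0.2]
gripper_width: 39.9
```

```bash
python3 - <<'E'
from h import *
c=snap('wrist','w9'); s=ctrl.sense();print(s['tool_pos'],s['wrist_force'],s['gripper_width'],s['clock'])
print(proj(c,(640.8,9,53)))
E
```

```text
[640.05011092   8.90136204 112.70610324] [-0.4304459  -0.48020145 -1.20216539] 39.86830300770428 23.9
(np.float64(324.64370864798923), np.float64(253.59617862240034))
```

View pics/w9.png

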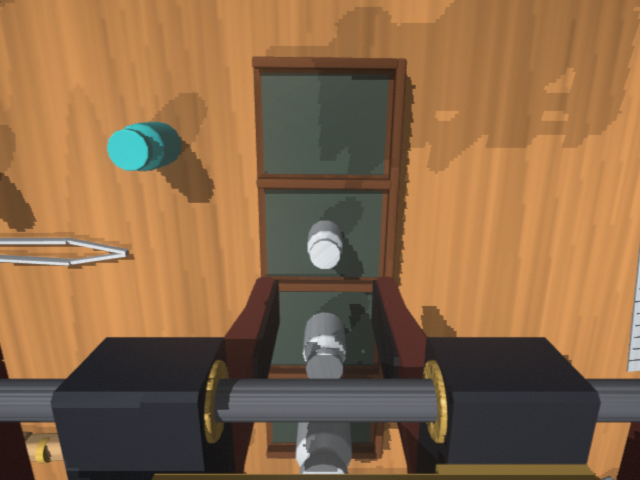

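Call:
move_arm(motion=[4.0,-1.5,2.2,0,0,0,0,4.0,-1.5,2.2,0,0,0,0,4.0,-1.5,2.2,0,0,0,0,4.0,-1.5,2.2,0,0,0,0,4.0,-1.5,2.2,0,0,0,0,4.0,-1.5,2.2,0,0,0,0,4.0,-1.5,2.2,0,0,0,0,4.0,-1.5,2.2,0,0,0,0,4.0,-1.5,2.2,0,0,0,0,4.0,-1.5,2.2,0,0,0,0,4.0,-1.5,1.9,0,0,0,0,4.0,0,0,0,0,0,0])

```text
clock: 25.1
tool_pos: [472.4, 250.8, 112.0]
ee_rot: [[-0.006, 1.0, -0.003], [1.0, 0.006, 0.0], [0.0, -0.003, -1.0]]
wrist_force: [-0.4, -0.1, -0.4]
gripper_width: 39.8
```

Call:
move_arm(motion=[4.0,0,0,-2,0,0,0,4.0,0,0,-2,0,0,0,4.0,0,0,-2,0,0,0,4.0,0,0,0,0,0,0,4.0,0,0,0,0,0,0], newtons=8)

```text
clock: 25.6
tool_pos: [475.5, 247.1, 52.6]
ee_rot: [[0.001, 1.0, -0.001], [1.0, -0.001, -0.001], [-0.001, -0.001, -1.0]]
wrist_force: [0.1, 0.9, 0.1]
gripper_width: 40.4
```

```bash
python3 - <<'E'
from h import *
c=snap('wrist','w10'); s=ctrl.sense();print(s['tool_pos'],s['wrist_force'],s['gripper_width'],s['clock'])
print(proj(c,(475.9,248.2,25)))
E
```

```text
[475.93046152 247.65093615  53.25641574] [ 0.73657472 -0.49399889  0.43779417] 39.868346506473735 25.65
(np.float64(325.74276751481824), np.float64(273.8366077886697))
```

View pics/w10.png

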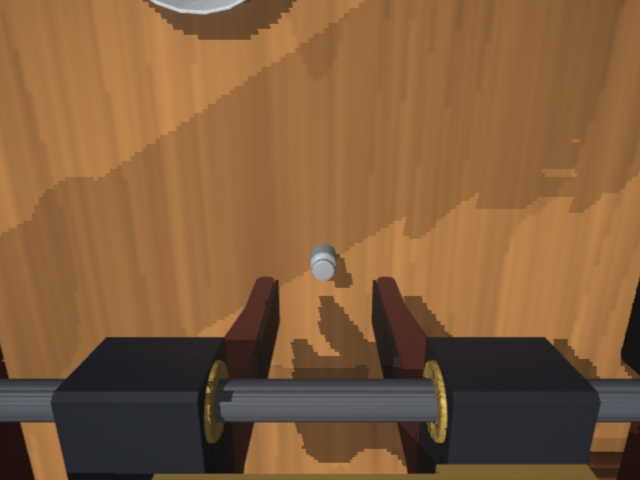

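Call:
move_arm(motion=[4.0,-0.1,0.15,-1.5,0,0,0,4.0,0,0,-1.5,0,0,0,4.0,0,0,-1.3,0,0,0,4.0,0,0,-0.4,0,0,0,3.0,0,0,-0.1,0,0,0,3.0,0,0,0,0,0,0])

```text
clock: 26.25
tool_pos: [474.5, 249.7, 4.9]
ee_rot: [[-0.0, 1.0, -0.0], [1.0, 0.0, -0.0], [-0.0, -0.0, -1.0]]
wrist_force: [0.4, -0.1, -0.4]
gripper_width: 30.4
```

```bash
python3 - <<'E'
from h import *
c=snap('wrist','w11'); s=ctrl.sense();print(s['tool_pos'],s['wrist_force'],s['gripper_width'],s['clock'])
print(proj(c,(474.6,249.3,25)))
E
```

```text
[474.72935326 249.80144221   5.26321747] [-0.20825474  0.71988671 -0.83169264] 30.04206294642745 26.3
(np.float64(324.8579042247913), np.float64(323.9832432642404))
```

View pics/w11.png

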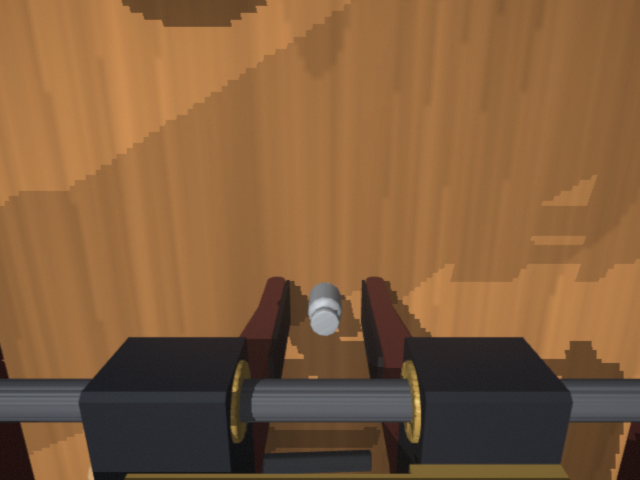

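Call:
move_arm(motion=[2.5,0,0,-0.2,0,0,0,1.8,0,0,0,0,0,0,0.9,0,0,0,0,0,0,0.9,0,0,0,0,0,0,0.9,0,0,0,0,0,0,0.9,0,0,0,0,0,0,0.9,0,0,0,0,0,0])

```text
clock: 27.0
tool_pos: [474.7, 249.6, 3.2]
ee_rot: [[0.0, 1.0, 0.0], [1.0, -0.0, 0.0], [0.0, 0.0, -1.0]]
wrist_force: [-0.5, -0.6, 1.9]
gripper_width: 13.4
```

Call:
move_arm(motion=[0.9,0,0,0.5,0,0,0,0.9,0,0,1.5,0,0,0,0.9,0,0,2.5,0,0,0,0.9,0,0,2.5,0,0,0,0.9,0,0,1.0,0,0,0,0.9,0,0,0,0,0,0])

```text
clock: 27.6
tool_pos: [475.6, 250.1, 85.0]
ee_rot: [[0.0, 1.0, 0.003], [1.0, -0.0, 0.002], [0.002, 0.003, -1.0]]
wrist_force: [0.0, 0.6, 0.1]
gripper_width: 13.5
```

Call:
move_arm(motion=[0.9,0.7,-0.7,0,0,0,0,0.9,1.4,-1.5,0,0,0,0,0.9,2.0,-2.0,0,0,0,0,0.9,2.2,-2.2,0,0,0,0,0.9,2.2,-2.2,0,0,0,0,0.9,2.2,-2.2,0,0,0,0,0.9,2.2,-2.2,0,0,0,0,0.9,1.9,-2.0,0,0,0,0,0.9,1.3,-1.4,0,0,0,0,0.9,0.6,-0.6,0,0,0,0,0.9,0,0,0,0,0,0,0.9,0,0,0,0,0,0])

```text
clock: 28.8
tool_pos: [640.6, 80.9, 82.7]
ee_rot: [[-0.002, 1.0, -0.001], [1.0, 0.002, 0.001], [0.001, -0.001, -1.0]]
wrist_force: [0.1, 1.5, -0.3]
gripper_width: 13.5
```

Call:
move_arm(motion=[0.9,0,0,-1,0,0,0,0.9,0,0,-2,0,0,0,0.9,0,0,-1.8,0,0,0,0.9,0,0,-0.8,0,0,0,0.9,0,0,-0.4,0,0,0,0.9,0,0,0,0,0,0,0.9,0,0,0,0,0,0])

```text
clock: 29.5
tool_pos: [642.0, 79.8, 23.6]
ee_rot: [[0.0, 1.0, 0.001], [1.0, -0.0, 0.0], [0.0, 0.001, -1.0]]
wrist_force: [0.2, -0.7, -0.2]
gripper_width: 13.4
```

Call:
move_arm(motion=[0.9,0,0,-0.3,0,0,0,0.9,0,-0.03,-0.15,0,0,0,0.9,0,0,0,0,0,0,0.9,0,0,0,0,0,0])

```text
clock: 29.9
tool_pos: [641.6, 79.2, 18.6]
ee_rot: [[0.0, 1.0, 0.0], [1.0, -0.0, 0.0], [0.0, 0.0, -1.0]]
wrist_force: [0.2, 0.2, -0.7]
gripper_width: 13.8
```

Call:
move_arm(motion=[0.9,0,0,-0.04,0,0,0,0.9,0,0,0,0,0,0])

```text
clock: 30.1
tool_pos: [641.5, 79.3, 18.2]
ee_rot: [[0.0, 1.0, 0.0], [1.0, -0.0, 0.0], [0.0, 0.0, -1.0]]
wrist_force: [0.1, -0.2, -0.4]
gripper_width: 13.3
```

Call:
move_arm(motion=[0.9,0,0,-0.04,0,0,0,0.9,0,0,0,0,0,0])

```text
clock: 30.3
tool_pos: [641.5, 79.2, 17.7]
ee_rot: [[0.0, 1.0, -0.0], [1.0, -0.0, 0.0], [0.0, -0.0, -1.0]]
wrist_force: [-0.1, 0.3, -0.1]
gripper_width: 13.3
```

Call:
move_arm(motion=[0.9,0,0,-0.04,0,0,0,0.9,0,0,0,0,0,0])

```text
clock: 30.5
tool_pos: [641.5, 79.3, 17.3]
ee_rot: [[-0.0, 1.0, 0.0], [1.0, 0.0, 0.0], [0.0, 0.0, -1.0]]
wrist_force: [-0.1, -0.7, -0.5]
gripper_width: 13.5
```

Call:
move_arm(motion=[0.9,0,0,-0.03,0,0,0,0.9,0,0,0,0,0,0])

```text
clock: 30.7
tool_pos: [641.6, 79.3, 17.3]
ee_rot: [[0.0, 1.0, 0.0], [1.0, -0.0, -0.0], [-0.0, 0.0, -1.0]]
wrist_force: [-1.1, -0.8, 2.4]
gripper_width: 13.6
```

Call:
move_arm(motion=[0.9,0,0,-0.03,0,0,0,0.9,0,0,0,0,0,0])

```text
clock: 30.9
tool_pos: [641.6, 79.3, 17.2]
ee_rot: [[0.0, 1.0, 0.0], [1.0, -0.0, -0.0], [-0.0, 0.0, -1.0]]
wrist_force: [-1.6, -1.0, 3.9]
gripper_width: 13.1
```

Contact; release, rise and back off, then inspect.

Call:
move_arm(motion=[1.6,0,0,0,0,0,0,2.0,0,0,0,0,0,0,2.6,0,0,0,0,0,0,2.6,0,0,0,0,0,0,2.6,0,0,0,0,0,0,2.6,0,0,0.5,0,0,0,2.6,0,0,1.5,0,0,0,2.6,0,0,3,0,0,0,2.6,0,0,4,0,0,0,2.6,0,0,4,0,0,0,2.6,0,0,0,0,0,0])

```text
clock: 32.0
tool_pos: [645.5, 80.6, 154.5]
ee_rot: [[0.0, 1.0, 0.011], [1.0, -0.0, 0.002], [0.002, 0.011, -1.0]]
wrist_force: [0.3, -0.1, 0.4]
gripper_width: 26.1
```

```bash
python3 - <<'E'
from h import *
c=snap('wrist','w12'); s=ctrl.sense();print(s['tool_pos'],s['wrist_force'],s['gripper_width'],s['clock'])
print(proj(c,(641.6,79.2,39)))
E
```

```text
[643.92514865  79.98542048 151.48978089] [ 1.11445993 -0.41907362 -0.87539423] 25.823367407251872 32.05
(np.float64(317.4074162109687), np.float64(229.96065669769962))
```

Call:
move_arm(motion=[4,-3,3,3,0,0,0,4,-3,3,2,0,0,0,4,-3,3,0,0,0,0,4,-3,3,0,0,0,0,4,-3,3,0,0,0,0,4,-2,3,0,0,0,0,4,-1,3,0,0,0,0,4,0,3,0,0,0,0,4,0,3,0,0,0,0,4,0,0,0,0,0,0])

```text
clock: 33.05
tool_pos: [460.7, 352.5, 195.5]
ee_rot: [[-0.006, 1.0, -0.001], [1.0, 0.006, 0.003], [0.003, -0.001, -1.0]]
wrist_force: [-0.7, -0.9, -0.4]
gripper_width: 39.7
```

```bash
python3 - <<'E'
from h import *
c=snap('top','top12'); s4=snap('scene','s12'); s=ctrl.sense();print(s['tool_pos'],s['clock'])
a=c['pixels'][:,:,::-1]; b=s4['pixels'][:,:,::-1]
cv2.imwrite('pics/t12z.png',cv2.resize(a[180:360,180:420],None,fx=3.3,fy=3.3,interpolation=cv2.INTER_NEAREST))
cv2.imwrite('pics/s12z.png',cv2.resize(b[130:330,160:480],None,fx=2.5,fy=2.5,interpolation=cv2.INTER_NEAREST))
E
```

```text
[461.9959672  348.06524245 195.00305738] 33.15
```

View pics/w12.png

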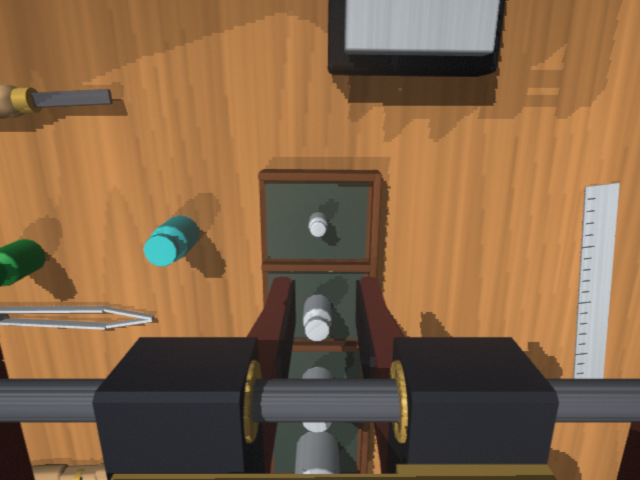

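View pics/t12z.png

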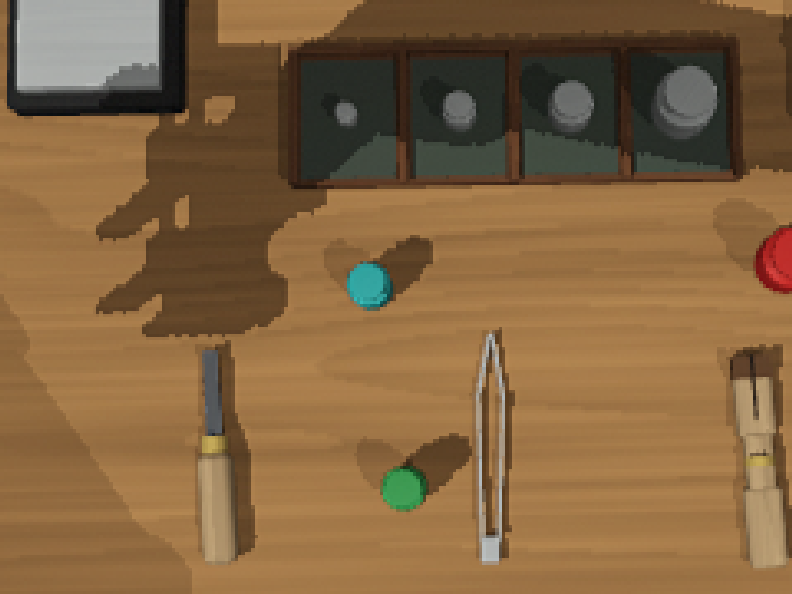

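View pics/s12z.png

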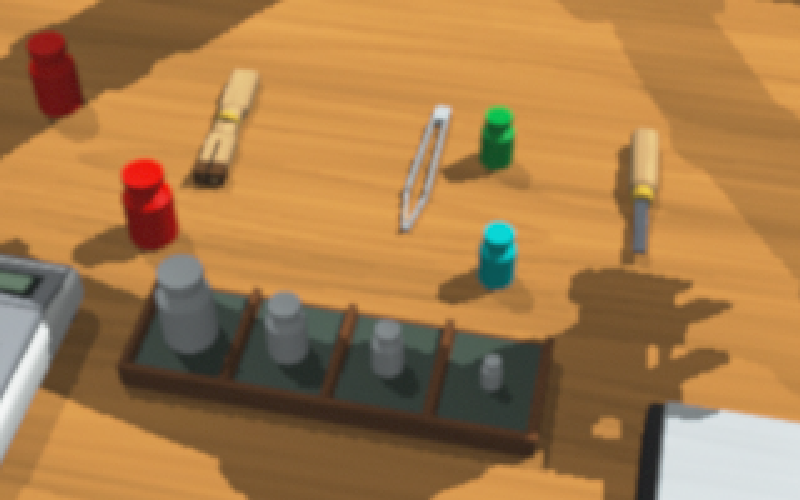

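```bash
python3 -c "
from plant import ctrl
print(ctrl.finish_job(), ctrl.sense()['clock'])"
```

```text
the job is handed in; nothing more can be done
the job is handed in; nothing more can be done
```

The four steel weights are back on the rail in order of size: the 500 g next to the balance, at the rail's right (−y) end, then 200 g, 100 g and 20 g. I lowered each one until the wrist force showed it touching the floor of its bay, then let go. The job was handed in at about 33 s, with the gripper well clear of everything.

**Last checks:** the final top and scene pictures show all four upright, each within about 2 mm of its bay's centre by my measurements. The ring clamp, file, tweezers and coloured look-alikes look unmoved against the first pictures. Wrist force stayed at about 6 N or less in every reading I took.

**Disagreements:** the scene camera differed from the top camera by 1–2 pixels (about 2–4 mm). The wrist camera agreed with the top camera to about 1–2 mm, so I used those two. The hand-in reported no verdict.

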